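# Set the filler's speed selector and start it

### The job

Get the vibrating filler going: with a fingertip, push the black selector lever on the grey control box clockwise (seen from above), click by click, to its fifth stop, counting the most anticlockwise stop as the first, without running past it and without gripping it. Leave it resting in that stop, then press the round start button fully down and let it come up again. Do not disturb the things standing round the box.

Things in the scene. Friction and masses are not known exactly. Their poses are not given: they have to be found in the camera images.
- control_box: grey fixed box, 200x200 mm, 50 mm high, with a level aluminium panel on top. Origin: centre of its underside, on the table; x to its back, y to its left. Lever pivot at the panel's middle; 7 steel studs (6 mm wide, 1.5 mm high) in an arc of radius 86 mm mark the stops: stop 1 is 75 degrees left (anticlockwise) of the box's x axis, stop 4 on it, stop 7 75 degrees right
- selector (a joint): lever angle in rad: 0 at stop 1 (most anticlockwise), growing clockwise seen from above, 0.436 per stop: stop 5 is 1.745, stop 7 is 2.618, hard ends just beyond 1 and 7. Starts in stop 1, 2 or 3. A spring detent holds it in each stop; 2 to 4 N sideways at 55 mm from the pivot pushes it over the hump midway between stops, then it snaps ahead into the next
- selector_pivot (a point): point on the lever's turning axis at the height of the lever's top, 34 mm above the panel (84 mm above the table)
- selector_tip (a point): point on top of the lever near its free end, 68 mm from the turning axis, 34 mm above the panel. The lever is a straight black bar from the axis to 75 mm out, 10 mm wide (14 mm at the round end), from 8 to 34 mm above the panel, with a hub of 38 mm diameter, 23 mm high, on the axis
- start (a joint): travel of the start button in m: 0 up, 0.006 fully down; a spring pushes it up, fully down takes 5 N
- start_top (a point): centre of the top face of the start button: round, grey, 28 mm diameter, in a black housing on the front right corner of the panel, 66 mm to the front and 62 mm to the right of the box's centre; it is pressed straight down
- sample_jar: sample jar, clear with a screw lid, 57 mm diameter, 75 mm high; origin at the centre of its underside. Stands loose on the table to the right of the box: leave it alone
- dropper_bottle: small dropper bottle, 33 mm diameter, 102 mm high; origin at the centre of its underside. Stands loose on the table to the left of the box: leave it alone
- spacer_post_0: white spacer post, 17 mm diameter, 60 mm high, standing upright; origin at the centre of its underside. Loose on the table to the left of the box: leave it alone
- shaft_collar: metal clamp collar, 28x30x12 mm, lying flat; origin at the centre of its underside. Loose on the table to the right of the box: leave it alone

How it is judged:
On the way, in this order (a step that is already met when the one before it is completed fails the run):
1. the lever rests in the fifth stop, let go (value of joint selector between 1.62532 and 1.86532 rad and velocity of joint selector between -0.1 and 0.1 rad/s and contact force between the fingers and selector below 0.2 N), for 0.2 s.
2. the start button is pressed down (value of joint selector between 1.62532 and 1.86532 rad and value of joint start above 0.0045 m), for 0.05 s.
At the end, for the whole second after the job is handed in: The lever rests in the fifth stop (within 0.12 rad), the start button has been pressed at least 4.5 mm and is up again (within 1.5 mm), and the four loose things are within 30 mm of where they stood (value of joint selector between 1.62532 and 1.86532 rad and value of joint start below 0.0015 m and distance of each of sample_jar, dropper_bottle, spacer_post_0, shaft_collar from where it was at the start of the episode below 0.03 m); the robot touches nothing.
It fails at once if the lever runs past the fifth stop (more than 0.27 rad beyond it) (value of joint selector above 2.01532 rad).
It fails at once if the start button is pressed while the lever is not in the fifth stop (value of joint start above 0.003 m and not (value of joint selector between 1.62532 and 1.86532 rad)).
It fails at once if the lever is gripped or forced (more than 25 N) (contact force between the fingers and selector above 25 N).
It fails at once if a loose thing is pushed away, toppled or lifted (distance of any of sample_jar, dropper_bottle, spacer_post_0, shaft_collar from where it was at the start of the episode above 0.03 m or angle between any of sample_jar, dropper_bottle, spacer_post_0, shaft_collar's own z axis and vertical above 0.5 rad or height (world z) of any of sample_jar, dropper_bottle, spacer_post_0, shaft_collar above 0.02 m).
It also fails if it takes over 54 s, if anything falls off the work surface, if the arm or the gripper's body presses on something with over 40 N, if the wrist force passes 120 N, or if a joint passes its speed limit or range.

### The arm

A 6-joint arm with a two-finger parallel gripper is mounted at the origin on a cart in front of the work surface, level with it; the furniture and walls round the work are solid. World frame = base frame: x ahead of the robot, y to its left, z up, the work surface at z = 0. Lengths are in m, angles in rad, forces in N, time in s.
With the tool pointing down it reaches from about 0.425 to 0.95 m from the base axis. Payload 14.7 kg.
Tool frame: the origin (TCP) lies at the very end of the fingers, on their centre line; the grasp point (between the pads) lies 19 mm behind it; z points along the fingers, y is the direction in which the jaws open and shut (so a half turn about z gives the same grasp; the last joint's range is limited). The gripper opens to 85 mm and grips with 20 to 120 N. Pads are 22 mm wide; open, the fingers measure 114 mm over their backs; the gripper's body (76 mm by 85 mm) begins 54 mm behind the grasp point. The pads swing forward as they close: fully open they stand 13 mm farther back than shut.
Start: joints at [1.244, 0.48, 1.596, -0, 1.065, -0.047], TCP at [0.179, 0.625, 0.231] pointing down, gripper open.
Joint ranges: [-2.75, 2.75], [-0.82, 2.05], [0.23, 2.67], [-1.56, 4.7], [0.09, 2.69], [-2.92, 2.92]. Speed limits (rad/s): [1.89, 1.89, 2.39, 3.01, 3.01, 3.01].

### API

Orientations are given as [roll, pitch, yaw] about the fixed x, y, z axes, in that order (R = Rz(yaw) Ry(pitch) Rx(roll)).
In Python, from cell import monitor, imaging, ctrl, find_in gives the robot as it stands.
- The arm moves only by the tool servo_tool, never from a script. Its arguments are lists of equal length, an entry for each row: "dp": the shift along the tool's x, y, z in mm, a list of three; "rotation": the turn, a rotation vector about the tool's x, y, z in rad, a list of three; "claw": the closure, from 0 (fully open) to 1 (shut). In form: {"dp": [[x, y, z], ...], "rotation": [[ax, ay, az], ...], "claw": [claw, ...]}. A call has exactly 8 rows; each row shifts and turns the commanded pose from where the row before left it, along the tool's axes as they then stand; what a row does not reach is not made up. A row lasts 1/10 s, in which the tool goes at most 50 mm and 8.59 degrees, less where a joint would pass 70% of its speed; a pose out of reach is approached as far as the arm can. A call is refused whole if a number of a shift passes 50 or a number of a turn 0.15, either way. A call with a gripper value outside its range is refused whole. The fingers move at their own pace and stop on an object; "grip_force" is the grip in N (left out, the last holds). Time passes only in rows, so rows that do not move let the fingers close, or fill a call up. It gives the time, the measured TCP pose, the force and the opening at its end, in the units of the state.
- monitor.get_obs(): the state, without advancing time (a new reading comes with each control period).
- imaging.get_image(name): name is "scene" or "top"; returns a dict with "img" (400x640x3 uint8, red, green, blue), "fx", "fy", "cx", "cy" (pixels), "R" (3x3) and "t" (3): a world point X has camera coordinates R X + t. Camera axes: x right, y down, z forward; pixel columns grow to the right and rows downward; lengths in m; the calibration is good to about 2 mm. A picture is of the moment at which its call begins. There is no depth.
- ctrl.job_done(): hands the job in, once; it reports no verdict.
Trained networks look in a picture, given as the dict that the camera call returned (one of the last four; its "shot" number tells which), for a name from the list of things; names that differ only in an ending like _2 or _b are one class to them, and where a whole thing is asked for, a point or a joint stands for the part that bears it (a point fixed in the world has none). Each returns a list of dicts, best first, with "p" (0 to 1); they miss things now and then, are a little off and sometimes report something else, mostly with a low value. They report only what shows in the picture. A call takes as long as a camera call.
- find_in(label, picture): "position" ([x, y, z] in m, in the coordinates of the camera as it stood for that picture, good to about 4 mm: the middle of the surface that is visible of it).
The state is a dict: "t": time; "joint_positions": joint angles; "qd": joint speeds; "effort": joint torques, N m; "position": TCP position; "orientation": TCP orientation; "contact_force": force on the tool from outside, world axes, zero at the start; "wrist_torque": the same for the moment, N m; "width": finger opening in m.
Only numpy, scipy, OpenCV 4.12 (cv2) and the standard library are available. Lean on these libraries where they do the work, as an engineer would, in place of code of your own. Each camera call takes 0.05 s, during which the arm holds its last target.

## Working session

There is one attempt and no reset: what is moved stays moved. The work goes in short steps, Python scripts to look and compute and a tool call to move; the robot and the scene stay as the last step left them, time stands still between calls to the robot, and variables do not carry over. Pictures are saved under pics/ and viewed, and the job is handed in when it is done.

Besides the shell and the picture viewer there is one more tool, called after "Request:" as name(argument=value, ...) on one line, values as JSON. servo_tool: Moves the arm, as the interface text tells. Its arguments: {"type":"object","properties":{"dp":{"type":"array"},"rotation":{"type":"array"},"claw":{"type":"array"},"grip_force":{"type":"number"}},"required":["dp","rotation","claw"]}

```bash
ls; mkdir -p pics; cat > h.py <<'E'
import numpy as np, cv2
from cell import monitor, imaging, ctrl, find_in
def save(im,n): cv2.imwrite('pics/'+n, im['img'][:,:,::-1])
def w(im,p): return np.array(im['R']).T@(np.array(p)-np.array(im['t']))
def proj(im,X):
    c=np.array(im['R'])@np.array(X)+np.array(im['t']); return np.array([im['fx']*c[0]/c[2]+im['cx'], im['fy']*c[1]/c[2]+im['cy']])
def ray(im,uv,z):
    R=np.array(im['R']);t=np.array(im['t']);C=-R.T@t
    d=R.T@np.array([(uv[0]-im['cx'])/im['fx'],(uv[1]-im['cy'])/im['fy'],1]); return C+d*(z-C[2])/d[2]
E
python3 - <<'E'
from h import *
o=monitor.get_obs(); print({k:np.round(v,3).tolist() for k,v in o.items()})
for n in ['top','scene']:
    im=imaging.get_image(n); save(im,n+'0.png')
    for l in ['control_box','selector','selector_pivot','selector_tip','start_top','sample_jar','dropper_bottle','spacer_post_0','shaft_collar']:
        for r in find_in(l,im)[:2]: print(n,l,round(r['p'],2),np.round(w(im,r['position']),4),proj(im,w(im,r['position'])).round())
print(monitor.get_obs()['t'])
E
```

```text
pics
{'t': 0.0, 'joint_positions': [1.244, 0.481, 1.597, 0.0, 1.065, -0.047], 'qd': [0.001, -0.001, 0.001, -0.001, 0.001, 0.001], 'effort': [-0.002, -95.068, -43.017, -0.001, 0.013, -0.0], 'position': [0.179, 0.624, 0.231], 'orientation': [-3.14, -0.0, 2.862], 'contact_force': [0.467, 0.397, 0.743], 'wrist_torque': [0.008, -0.028, -0.087], 'width': 0.086}
top control_box 0.67 [ 0.5467 -0.0606  0.0521] [359. 187.]
top control_box 0.6 [ 0.5063 -0.2177  0.0109] [435. 211.]
top selector 0.65 [ 0.5589 -0.0525  0.0718] [355. 179.]
top selector_pivot 0.62 [ 0.56   -0.0515  0.0712] [355. 178.]
top selector_tip 0.7 [ 0.5624 -0.0484  0.0724] [353. 177.]
top start_top 0.62 [ 0.4942 -0.127   0.0696] [394. 212.]
top sample_jar 0.68 [ 0.6164 -0.2205  0.0737] [442. 150.]
top sample_jar 0.67 [ 0.5595 -0.0498  0.0716] [354. 178.]
top dropper_bottle 0.69 [0.6045 0.1064 0.0635] [275. 157.]
top spacer_post_0 0.48 [0.4881 0.0896 0.061 ] [282. 215.]
top shaft_collar 0.71 [ 0.5055 -0.22    0.0097] [436. 212.]
scene control_box 0.69 [ 0.5316 -0.0847  0.047 ] [336. 235.]
scene control_box 0.36 [ 0.5447 -0.0564  0.0727] [332. 216.]
scene selector 0.66 [ 0.5541 -0.0527  0.0735] [334. 213.]
scene selector_pivot 0.55 [ 0.5514 -0.0559  0.0689] [334. 216.]
scene selector_pivot 0.21 [ 0.5314 -0.0836  0.0465] [336. 235.]
scene selector_tip 0.74 [ 0.5469 -0.0588  0.0747] [333. 215.]
scene start_top 0.72 [ 0.4824 -0.1296  0.0699] [333. 250.]
scene start_top 0.55 [ 0.5327 -0.0821  0.0456] [336. 235.]
scene sample_jar 0.71 [ 0.6073 -0.2314  0.0635] [418. 251.]
scene dropper_bottle 0.86 [0.6013 0.1064 0.0465] [303. 180.]
scene dropper_bottle 0.51 [ 0.6102 -0.2311  0.0629] [419. 250.]
scene spacer_post_0 0.52 [0.4828 0.0903 0.0357] [266. 208.]
scene shaft_collar 0.61 [ 0.5058 -0.2182  0.0096] [374. 293.]
1.0
```

```bash
python3 - <<'E'
import cv2
a=cv2.imread('pics/top0.png')[90:270,230:470];cv2.imwrite('pics/top0c.png',cv2.resize(a,(800,600),interpolation=cv2.INTER_CUBIC))
a=cv2.imread('pics/scene0.png')[140:320,230:470];cv2.imwrite('pics/scene0c.png',cv2.resize(a,(800,600),interpolation=cv2.INTER_CUBIC))
E
```

```text
(no output)
```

View pics/top0c.png

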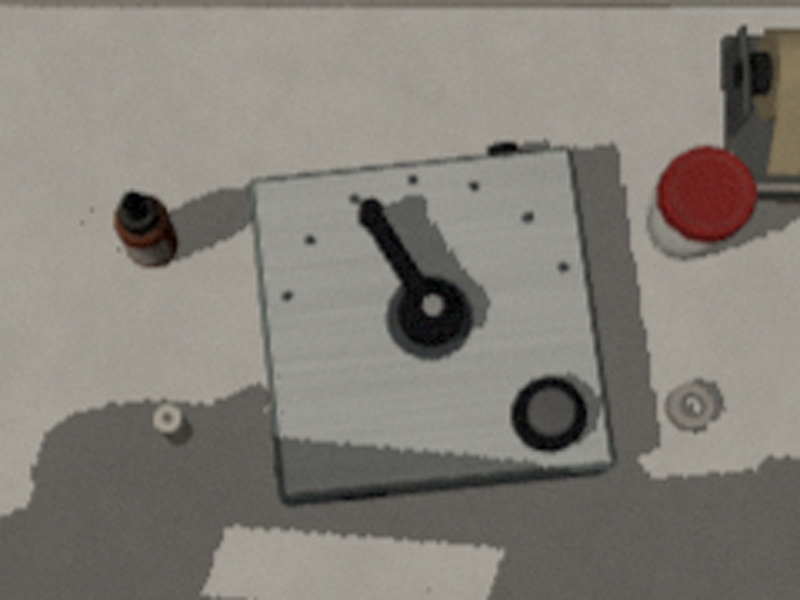

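View pics/scene0c.png

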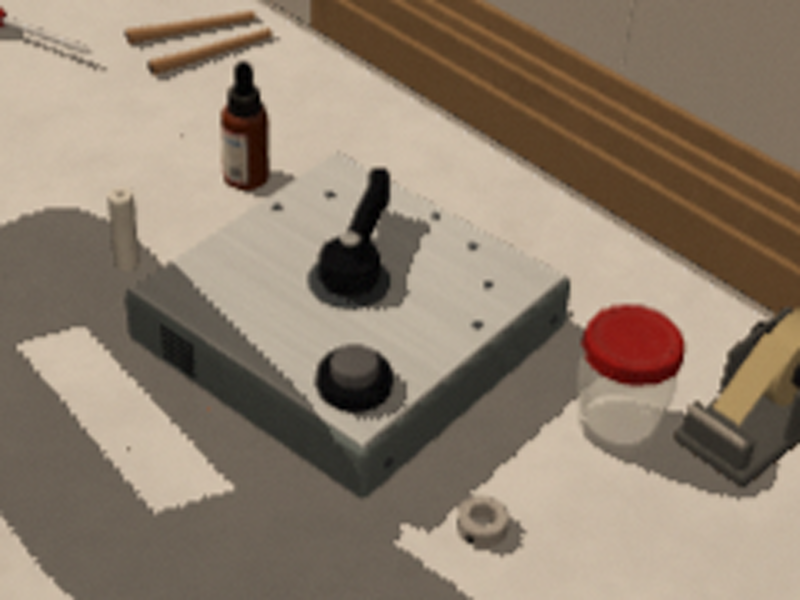

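View pics/top0.png

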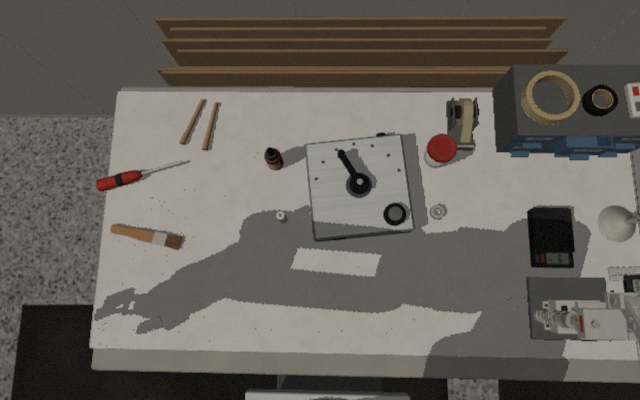

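```bash
cat >> h.py <<'E'
def fitbox(im,studs):
    from scipy.optimize import least_squares
    ks=np.deg2rad(75-25*np.arange(7))
    def X(p): return np.array([[p[0]+.086*np.cos(a+p[2]),p[1]+.086*np.sin(a+p[2]),.0515] for a in ks])
    f=lambda p:np.array([proj(im,x) for x in X(p)]).ravel()-np.array(studs).ravel()
    r=least_squares(f,[.55,-.05,0]); return r.x,r.fun
E
python3 - <<'E'
from h import *
im=imaging.get_image('top'); 
s=np.array([(288,295),(310,240),(354,198),(413,180),(475,186),(528,217),(563,267)])
px=(s+.5)*.3-.5+[230,90]
p,f=fitbox(im,px); print(p,np.rad2deg(p[2]),f.round(1))
x,y,th=p
def B(bx,by,z): return np.array([x+bx*np.cos(th)-by*np.sin(th),y+bx*np.sin(th)+by*np.cos(th),z])
for k in range(1,8):
    a=np.deg2rad(75-25*(k-1)); print(k,((proj(im,B(.068*np.cos(a),.068*np.sin(a),.084))-[230,90]+.5)/.3).round(), B(.068*np.cos(a),.068*np.sin(a),.084).round(4))
print('piv',((proj(im,B(0,0,.084))-[230,90])/.3).round()); 
print('btn',((proj(im,B(-.066,-.062,.07))-[230,90])/.3).round(),B(-.066,-.062,.07))
for n in [(.1,.1),(.1,-.1),(-.1,.1),(-.1,-.1)]: print(((proj(im,B(*n,.05))-[230,90])/.3).round())
print('tcp',proj(im,[.179,.624,.231]),'cam',-im['R'].T@im['t'], proj(im,[0,0,0]))
s=imaging.get_image('scene');print('btn scene',proj(s,B(-.066,-.062,.07)), proj(s,B(0,0,.084)), [ray(s,(230+355*.3,140+353*.3),z) for z in (.065,.07,.075)])
for k in (2,3,4):
    a=np.deg2rad(75-25*(k-1)); print(k,((proj(s,B(.068*np.cos(a),.068*np.sin(a),.084))-[230,140]+.5)/.3).round())
E
```

```text
[ 0.550953   -0.05972819  0.11485125] 6.580492123857996 [-0.3  0.1  0.  -0.2  0.3  0.1  0.  -0.1 -0.2  0.  -0.1 -0.   0.2 -0. ]
1 [316. 288.] [0.5609 0.0075 0.084 ]
2 [335. 242.] [ 0.5884 -0.003   0.084 ]
3 [372. 208.] [ 0.6089 -0.0241  0.084 ]
4 [420. 193.] [ 0.6185 -0.0519  0.084 ]
5 [470. 198.] [ 0.6155 -0.0812  0.084 ]
6 [514. 223.] [ 0.6003 -0.1065  0.084 ]
7 [543. 264.] [ 0.576 -0.123  0.084]
piv [432. 304.]
btn [551. 410.] [ 0.49249295 -0.12888326  0.07      ]
[246. 174.]
[573. 140.]
[277. 501.]
[619. 466.]
tcp [-97.58365051 400.29880534] cam [ 0.36185528 -0.00970916  0.91639427] [325.03839875 478.88568235]
btn scene [336.80939417 247.59326338] [335.32031913 210.95819123] [array([ 0.49859819, -0.12144892,  0.065     ]), array([ 0.49510087, -0.12514711,  0.07      ]), array([ 0.49160355, -0.12884529,  0.075     ])]
2 [337. 170.]
3 [383. 173.]
4 [424. 187.]
```

```bash
cat >> h.py <<'E'
PX,PY,TH=0.5510,-0.0597,0.1149
def tgt(r,d,phideg,z):  # phideg: lever angle relative to box x
    f=TH+np.deg2rad(phideg); return np.array([PX+r*np.cos(f)-d*np.sin(f),PY+r*np.sin(f)+d*np.cos(f),z]),f+np.pi/2
def plan(p1,yaw1,n,p0=None,yaw0=None):
    o=monitor.get_obs()
    if p0 is None: p0=np.array(o['position']);yaw0=o['orientation'][2]; print('now',np.round(o['position'],4),np.round(o['orientation'],3))
    dy=(yaw1-yaw0+np.pi)%(2*np.pi)-np.pi
    for i in range(n):
        yw=yaw0+dy*i/n; t=(p1-p0)/n
        print([round(1e3*(t[0]*np.cos(yw)+t[1]*np.sin(yw)),1),round(1e3*(t[0]*np.sin(yw)-t[1]*np.cos(yw)),1),round(-1e3*t[2],1)],round(-dy/n,4))
E
python3 - <<'E'
from h import *
p,y=tgt(.045,.032,25,.2); print(p,y); plan(p,y,16)
E
```

```text
[ 0.57257499 -0.00887166  0.2       ] 2.122028639793479
now [0.1795 0.6247 0.2313] [-3.142  0.     2.862]
[np.float64(-34.5), np.float64(-31.3), np.float64(2.0)] 0.0462
[np.float64(-36.0), np.float64(-29.6), np.float64(2.0)] 0.0462
[np.float64(-37.3), np.float64(-28.0), np.float64(2.0)] 0.0462
[np.float64(-38.5), np.float64(-26.2), np.float64(2.0)] 0.0462
[np.float64(-39.7), np.float64(-24.4), np.float64(2.0)] 0.0462
[np.float64(-40.8), np.float64(-22.5), np.float64(2.0)] 0.0462
[np.float64(-41.8), np.float64(-20.6), np.float64(2.0)] 0.0462
[np.float64(-42.7), np.float64(-18.7), np.float64(2.0)] 0.0462
[np.float64(-43.5), np.float64(-16.7), np.float64(2.0)] 0.0462
[np.float64(-44.2), np.float64(-14.6), np.float64(2.0)] 0.0462
[np.float64(-44.9), np.float64(-12.6), np.float64(2.0)] 0.0462
[np.float64(-45.4), np.float64(-10.5), np.float64(2.0)] 0.0462
[np.float64(-45.8), np.float64(-8.4), np.float64(2.0)] 0.0462
[np.float64(-46.2), np.float64(-6.3), np.float64(2.0)] 0.0462
[np.float64(-46.4), np.float64(-4.1), np.float64(2.0)] 0.0462
[np.float64(-46.6), np.float64(-2.0), np.float64(2.0)] 0.0462
```

Request:
servo_tool(dp=[[-34,-31,0],[-36,-30,0],[-37,-28,0],[-38,-26,0],[-40,-24,0],[-41,-22,0],[-42,-21,0],[-43,-19,0]], rotation=[[0,0,0.046],[0,0,0.046],[0,0,0.046],[0,0,0.046],[0,0,0.046],[0,0,0.046],[0,0,0.046],[0,0,0.046]], claw=[1,1,1,1,1,1,1,1], grip_force=40)

```text
t: 1.9
position: [0.3767, 0.3067, 0.2315]
orientation: [3.141, 0.0, 2.492]
contact_force: [0.4, 0.2, -0.0]
width: -0.0003
```

```bash
python3 - <<'E'
from h import *
p,y=tgt(.045,.032,25,.18); print(p,y); plan(p,y,8)
E
```

```text
[ 0.57257499 -0.00887166  0.18      ] 2.122028639793479
now [0.3767 0.3067 0.2315] [3.141 0.    2.492]
[np.float64(-43.4), np.float64(-16.6), np.float64(6.4)] 0.0463
[np.float64(-44.1), np.float64(-14.6), np.float64(6.4)] 0.0463
[np.float64(-44.7), np.float64(-12.5), np.float64(6.4)] 0.0463
[np.float64(-45.2), np.float64(-10.5), np.float64(6.4)] 0.0463
[np.float64(-45.7), np.float64(-8.3), np.float64(6.4)] 0.0463
[np.float64(-46.0), np.float64(-6.2), np.float64(6.4)] 0.0463
[np.float64(-46.3), np.float64(-4.1), np.float64(6.4)] 0.0463
[np.float64(-46.4), np.float64(-1.9), np.float64(6.4)] 0.0463
```

Request:
servo_tool(dp=[[-43,-17,6],[-44,-15,6],[-45,-12,6],[-45,-10,6],[-46,-8,6],[-46,-6,6],[-46,-4,6],[-46,-2,6]], rotation=[[0,0,0.046],[0,0,0.046],[0,0,0.046],[0,0,0.046],[0,0,0.046],[0,0,0.046],[0,0,0.046],[0,0,0.046]], claw=[1,1,1,1,1,1,1,1])

```text
t: 2.7
position: [0.5737, -0.0077, 0.1832]
orientation: [3.141, 0.0, 2.124]
contact_force: [1.1, 0.1, 0.5]
width: -0.0001
```

```bash
python3 - <<'E'
from h import *
p,y=tgt(.045,.032,25,.067); print(p,y); plan(p,y,7)
im=imaging.get_image('scene');save(im,'s1.png')
a=im['img'][120:320,200:467,::-1];cv2.imwrite('pics/s1c.png',cv2.resize(a,(800,600),interpolation=cv2.INTER_CUBIC))
E
```

```text
[ 0.57257499 -0.00887166  0.067     ] 2.122028639793479
now [ 0.5737 -0.0077  0.1832] [3.141 0.    2.124]
[np.float64(-0.1), np.float64(-0.2), np.float64(16.6)] 0.0002
[np.float64(-0.1), np.float64(-0.2), np.float64(16.6)] 0.0002
[np.float64(-0.1), np.float64(-0.2), np.float64(16.6)] 0.0002
[np.float64(-0.1), np.float64(-0.2), np.float64(16.6)] 0.0002
[np.float64(-0.1), np.float64(-0.2), np.float64(16.6)] 0.0002
[np.float64(-0.1), np.float64(-0.2), np.float64(16.6)] 0.0002
[np.float64(-0.1), np.float64(-0.2), np.float64(16.6)] 0.0002
```

View pics/s1c.png

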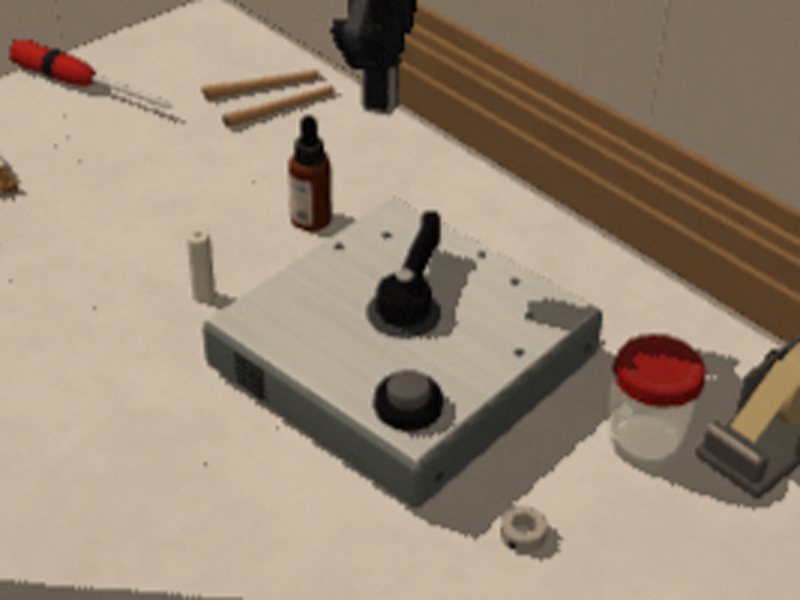

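The picture shows the shut fingertips at crop pixel (380,108), above the left of the lever, whose tip is at (432,218). Nothing has been disturbed. I'll go down beside the lever.

Request:
servo_tool(dp=[[0,-1,17],[0,-1,17],[0,0,17],[0,0,17],[0,0,17],[0,0,17],[0,0,14],[0,0,0]], rotation=[[0,0,0],[0,0,0],[0,0,0],[0,0,0],[0,0,0],[0,0,0],[0,0,0],[0,0,0]], claw=[1,1,1,1,1,1,1,1])

```text
t: 3.55
position: [0.5701, -0.0067, 0.0657]
orientation: [-3.139, -0.002, 2.126]
contact_force: [-0.5, 0.6, 0.9]
width: -0.0001
```

```bash
python3 - <<'E'
from h import *
for phi in (25,12.5,0,-12.5,-25): print(phi,tgt(.045,.016,phi,.067))
plan(*tgt(.045,.018,25,.067),4)
for n in ('scene','top'):
    im=imaging.get_image(n)
    a=im['img'][100:300,220:487,::-1];cv2.imwrite(f'pics/{n}2c.png',cv2.resize(a,(800,600),interpolation=cv2.INTER_CUBIC))
    print(n,(proj(im,monitor.get_obs()['position'])-[220,100])*3)
E
```

```text
25 (array([ 0.58095479, -0.02250174,  0.067     ]), np.float64(2.122028639793479))
12.5 (array([ 0.58829592, -0.02986689,  0.067     ]), np.float64(1.9038624832941877))
0 (array([ 0.59386892, -0.03864637,  0.067     ]), np.float64(1.6856963267948966))
-12.5 (array([ 0.5974096 , -0.04842396,  0.067     ]), np.float64(1.4675301702956054))
-25 (array([ 0.59875009, -0.05873612,  0.067     ]), np.float64(1.2493640137963142))
now [ 0.5701 -0.0067  0.0657] [-3.139e+00 -2.000e-03  2.126e+00]
[np.float64(-4.3), np.float64(0.2), np.float64(-0.3)] 0.0009
[np.float64(-4.3), np.float64(0.2), np.float64(-0.3)] 0.0009
[np.float64(-4.3), np.float64(0.2), np.float64(-0.3)] 0.0009
[np.float64(-4.3), np.float64(0.2), np.float64(-0.3)] 0.0009
scene [316.05905529 303.50511569]
top [335.72684171 218.43314575]
```

View pics/scene2c.png

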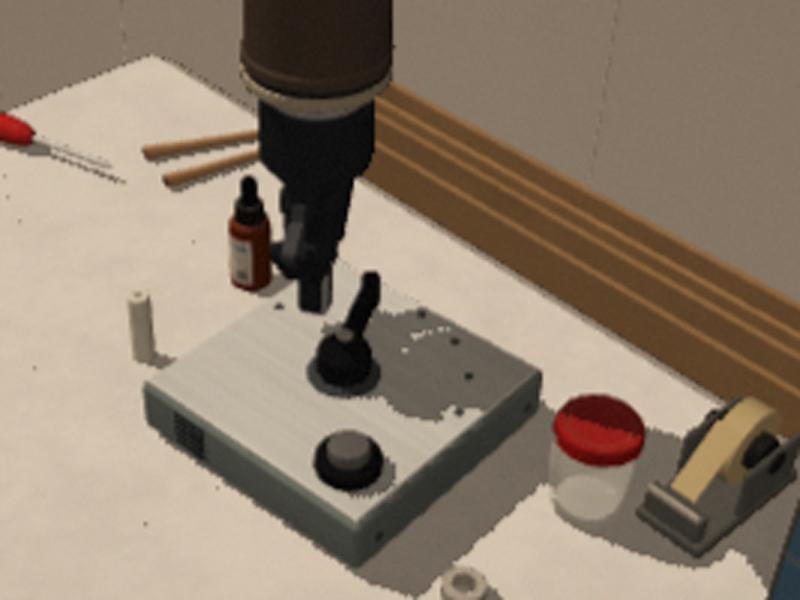

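View pics/top2c.png

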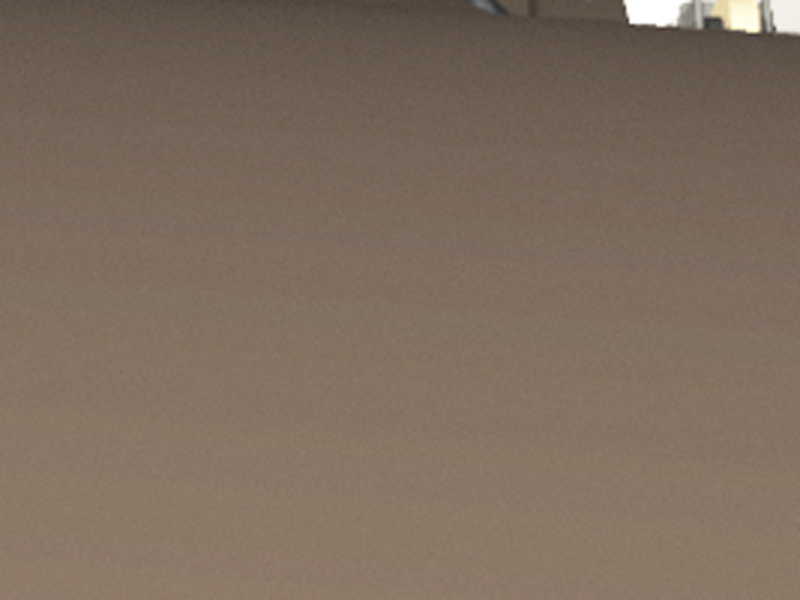

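The scene view shows the fingertips at (316,305), left of the lever tip at (370,280) and clear of the bottle. The arm blocks the top view. Next I close the gap to the lever.

Request:
servo_tool(dp=[[-4,0,0],[-4,0,0],[-3,0,0],[-2,0,0],[-1,0,0],[-1,0,0],[-1,0,0],[0,0,0]], rotation=[[0,0,0],[0,0,0],[0,0,0],[0,0,0],[0,0,0],[0,0,0],[0,0,0],[0,0,0]], claw=[1,1,1,1,1,1,1,1])

```text
t: 4.45
position: [0.5796, -0.0205, 0.0673]
orientation: [-3.142, 0.0, 2.126]
contact_force: [-0.1, 0.5, 0.0]
width: -0.0
```

```bash
python3 - <<'E'
from h import *
plan(*tgt(.045,.016,12.5,.067),8)
E
```

```text
now [ 0.5796 -0.0205  0.0673] [-3.142  0.     2.126]
[np.float64(-1.6), np.float64(0.3), np.float64(0.0)] 0.0277
[np.float64(-1.6), np.float64(0.3), np.float64(0.0)] 0.0277
[np.float64(-1.6), np.float64(0.4), np.float64(0.0)] 0.0277
[np.float64(-1.5), np.float64(0.4), np.float64(0.0)] 0.0277
[np.float64(-1.5), np.float64(0.5), np.float64(0.0)] 0.0277
[np.float64(-1.5), np.float64(0.5), np.float64(0.0)] 0.0277
[np.float64(-1.5), np.float64(0.6), np.float64(0.0)] 0.0277
[np.float64(-1.5), np.float64(0.6), np.float64(0.0)] 0.0277
```

Request:
servo_tool(dp=[[-1.6,0.3,0],[-1.6,0.3,0],[-1.6,0.4,0],[-1.5,0.4,0],[-1.5,0.5,0],[-1.5,0.5,0],[-1.5,0.6,0],[-1.5,0.6,0]], rotation=[[0,0,0.028],[0,0,0.028],[0,0,0.028],[0,0,0.028],[0,0,0.028],[0,0,0.028],[0,0,0.028],[0,0,0.028]], claw=[1,1,1,1,1,1,1,1])

```text
t: 5.25
position: [0.5882, -0.0301, 0.0673]
orientation: [-3.141, 0.0, 1.899]
contact_force: [-0.7, 0.6, -0.1]
width: 0.0002
```

```bash
python3 - <<'E'
from h import *
plan(*tgt(.045,.016,10,.067),8)
im=imaging.get_image('scene')
a=im['img'][170:270,270:403,::-1];cv2.imwrite('pics/s3.png',cv2.resize(a,(800,600),interpolation=cv2.INTER_CUBIC))
for k in (3,4,5):
    p,_=tgt(.068,0,75-25*(k-1),.084); print(k,(proj(im,p)-[270,170])*6)
E
```

```text
now [ 0.5882 -0.0301  0.0673] [-3.141  0.     1.899]
[np.float64(-0.2), np.float64(0.1), np.float64(0.0)] 0.0049
[np.float64(-0.2), np.float64(0.1), np.float64(0.0)] 0.0049
[np.float64(-0.2), np.float64(0.1), np.float64(0.0)] 0.0049
[np.float64(-0.2), np.float64(0.1), np.float64(0.0)] 0.0049
[np.float64(-0.2), np.float64(0.1), np.float64(0.0)] 0.0049
[np.float64(-0.2), np.float64(0.1), np.float64(0.0)] 0.0049
[np.float64(-0.2), np.float64(0.1), np.float64(0.0)] 0.0049
[np.float64(-0.2), np.float64(0.1), np.float64(0.0)] 0.0049
3 [445.6394833  128.03901503]
4 [519.89808533 153.69536802]
5 [573.1154463  197.06628929]
```

View pics/s3.png

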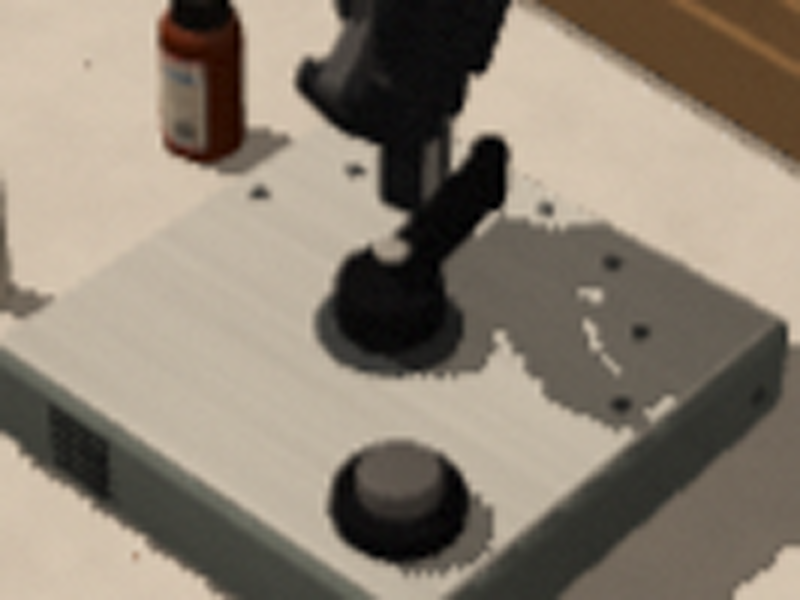

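The lever tip is at (490,147), midway between the stop-3 prediction (446,128) and the stop-4 one (520,154), so it is about at the hump. I'll nudge it on about 4° and see whether it snaps.

Request:
servo_tool(dp=[[-0.8,0.2,0],[-0.8,0.2,0],[-0.8,0.2,0],[-0.8,0.2,0],[0,0,0],[0,0,0],[0,0,0],[0,0,0]], rotation=[[0,0,0.017],[0,0,0.017],[0,0,0.017],[0,0,0.017],[0,0,0],[0,0,0],[0,0,0],[0,0,0]], claw=[1,1,1,1,1,1,1,1])

```text
t: 6.1
position: [0.5899, -0.0326, 0.0673]
orientation: [-3.142, -0.0, 1.834]
contact_force: [-0.4, 0.7, -0.1]
width: -0.0002
```

```bash
python3 - <<'E'
from h import *
plan(*tgt(.045,.016,0,.067),8)
im=imaging.get_image('scene')
a=im['img'][170:270,270:403,::-1];cv2.imwrite('pics/s4.png',cv2.resize(a,(800,600),interpolation=cv2.INTER_CUBIC))
E
```

```text
now [ 0.5899 -0.0326  0.0673] [-3.142 -0.     1.834]
[np.float64(-0.9), np.float64(0.3), np.float64(0.0)] 0.0185
[np.float64(-0.8), np.float64(0.3), np.float64(0.0)] 0.0185
[np.float64(-0.8), np.float64(0.3), np.float64(0.0)] 0.0185
[np.float64(-0.8), np.float64(0.3), np.float64(0.0)] 0.0185
[np.float64(-0.8), np.float64(0.3), np.float64(0.0)] 0.0185
[np.float64(-0.8), np.float64(0.4), np.float64(0.0)] 0.0185
[np.float64(-0.8), np.float64(0.4), np.float64(0.0)] 0.0185
[np.float64(-0.8), np.float64(0.4), np.float64(0.0)] 0.0185
```

View pics/s4.png

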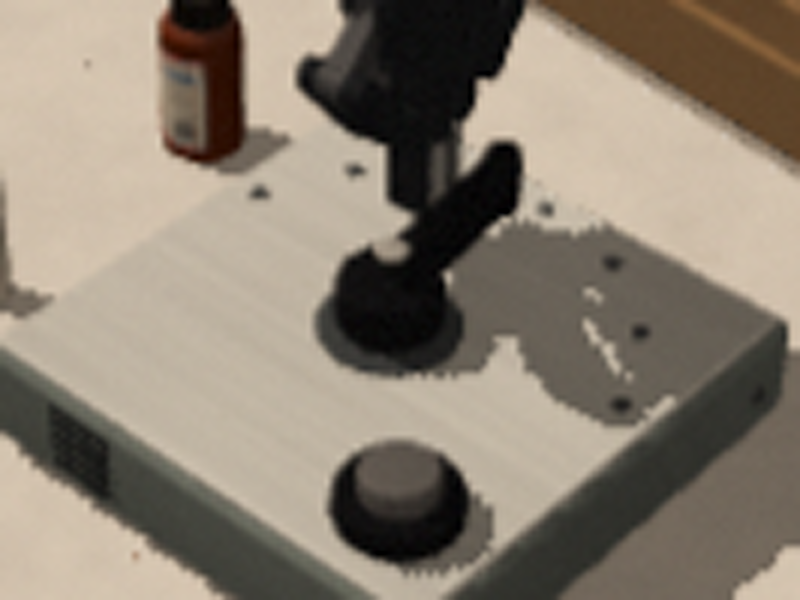

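The tip is now at (507,155), close to stop 4. I'll push on the same way towards the next hump.

Request:
servo_tool(dp=[[-1.2,0.4,0],[-1.2,0.4,0],[-1.2,0.4,0],[-1.2,0.4,0],[-1.2,0.5,0],[-1.2,0.5,0],[-1.2,0.5,0],[0,0,0]], rotation=[[0,0,0.027],[0,0,0.027],[0,0,0.027],[0,0,0.027],[0,0,0.027],[0,0,0.027],[0,0,0.027],[0,0,0]], claw=[1,1,1,1,1,1,1,1])

```text
t: 6.95
position: [0.5944, -0.0404, 0.0673]
orientation: [-3.141, -0.0, 1.643]
contact_force: [-1.4, 1.9, -0.5]
width: 0.0
```

```bash
python3 - <<'E'
from h import *
plan(*tgt(.045,.016,-8,.067),8)
im=imaging.get_image('scene')
a=im['img'][170:270,270:403,::-1];cv2.imwrite('pics/s5.png',cv2.resize(a,(800,600),interpolation=cv2.INTER_CUBIC))
E
```

```text
now [ 0.5944 -0.0404  0.0673] [-3.141 -0.     1.643]
[np.float64(-0.6), np.float64(0.2), np.float64(0.0)] 0.0121
[np.float64(-0.6), np.float64(0.2), np.float64(0.0)] 0.0121
[np.float64(-0.6), np.float64(0.2), np.float64(0.0)] 0.0121
[np.float64(-0.6), np.float64(0.2), np.float64(0.0)] 0.0121
[np.float64(-0.6), np.float64(0.2), np.float64(0.0)] 0.0121
[np.float64(-0.6), np.float64(0.2), np.float64(0.0)] 0.0121
[np.float64(-0.6), np.float64(0.2), np.float64(0.0)] 0.0121
[np.float64(-0.6), np.float64(0.2), np.float64(0.0)] 0.0121
```

View pics/s5.png

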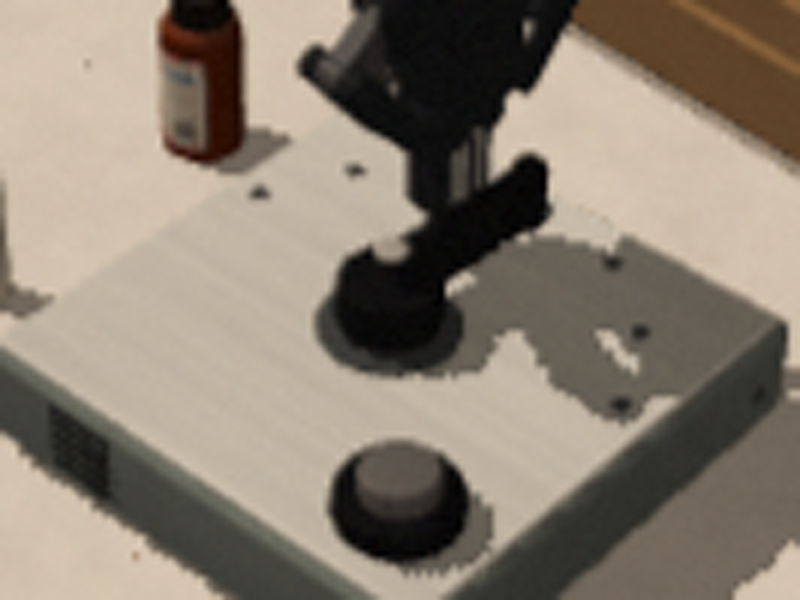

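The tip is at (533,168), about a quarter of the way from 4 to 5, with about 2 N contact. I'll continue to the hump.

Request:
servo_tool(dp=[[-0.8,0.3,0],[-0.8,0.3,0],[-0.8,0.3,0],[-0.8,0.3,0],[-0.8,0.3,0],[-0.8,0.4,0],[0,0,0],[0,0,0]], rotation=[[0,0,0.018],[0,0,0.018],[0,0,0.018],[0,0,0.018],[0,0,0.018],[0,0,0.018],[0,0,0],[0,0,0]], claw=[1,1,1,1,1,1,1,1])

```text
t: 7.8
position: [0.5967, -0.0452, 0.0673]
orientation: [3.141, 0.0, 1.537]
contact_force: [-0.7, 1.3, 0.6]
width: -0.0
```

```bash
python3 - <<'E'
from h import *
plan(*tgt(.045,.016,-12.5,.067),8)
im=imaging.get_image('scene')
a=im['img'][170:270,270:403,::-1];cv2.imwrite('pics/s6.png',cv2.resize(a,(800,600),interpolation=cv2.INTER_CUBIC))
E
```

```text
now [ 0.5967 -0.0452  0.0673] [3.141 0.    1.537]
[np.float64(-0.4), np.float64(0.1), np.float64(0.0)] 0.0087
[np.float64(-0.4), np.float64(0.1), np.float64(0.0)] 0.0087
[np.float64(-0.4), np.float64(0.1), np.float64(0.0)] 0.0087
[np.float64(-0.4), np.float64(0.1), np.float64(0.0)] 0.0087
[np.float64(-0.4), np.float64(0.1), np.float64(0.0)] 0.0087
[np.float64(-0.4), np.float64(0.1), np.float64(0.0)] 0.0087
[np.float64(-0.4), np.float64(0.1), np.float64(0.0)] 0.0087
[np.float64(-0.4), np.float64(0.1), np.float64(0.0)] 0.0087
```

View pics/s6.png

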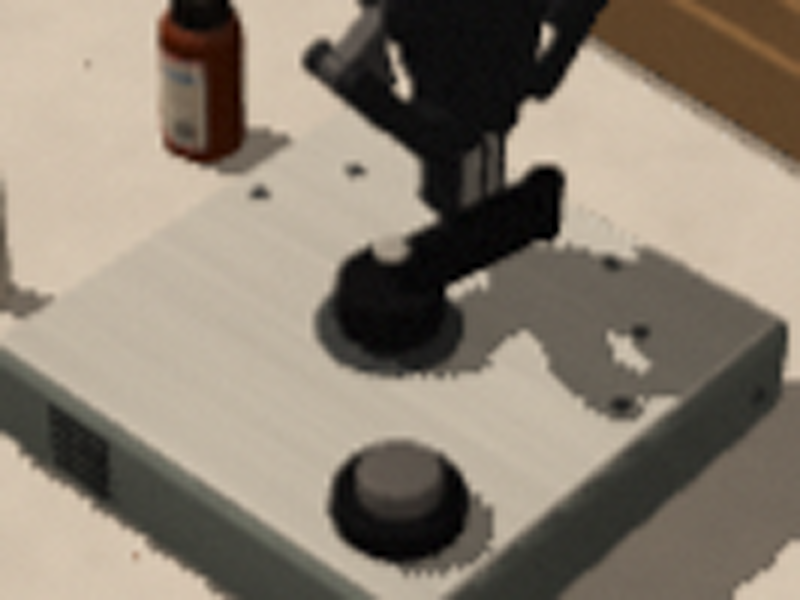

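The tip is at (547,178), about halfway from 4 to 5, and the force is falling. A bit more should bring it over the hump.

Request:
servo_tool(dp=[[-0.8,0.3,0],[-0.8,0.3,0],[-0.8,0.3,0],[-0.8,0.3,0],[0,0,0],[0,0,0],[0,0,0],[0,0,0]], rotation=[[0,0,0.018],[0,0,0.018],[0,0,0.018],[0,0,0.018],[0,0,0],[0,0,0],[0,0,0],[0,0,0]], claw=[1,1,1,1,1,1,1,1])

```text
t: 8.65
position: [0.5976, -0.0484, 0.0673]
orientation: [3.142, 0.0, 1.465]
contact_force: [-0.2, -0.3, -0.6]
width: -0.0002
```

```bash
python3 - <<'E'
from h import *
plan(*tgt(.045,.016,-17,.067),8)
im=imaging.get_image('scene')
a=im['img'][170:270,270:403,::-1];cv2.imwrite('pics/s7.png',cv2.resize(a,(800,600),interpolation=cv2.INTER_CUBIC))
E
```

```text
now [ 0.5976 -0.0484  0.0673] [3.142 0.    1.465]
[np.float64(-0.5), np.float64(0.1), np.float64(0.0)] 0.0095
[np.float64(-0.5), np.float64(0.1), np.float64(0.0)] 0.0095
[np.float64(-0.5), np.float64(0.1), np.float64(0.0)] 0.0095
[np.float64(-0.4), np.float64(0.1), np.float64(0.0)] 0.0095
[np.float64(-0.4), np.float64(0.1), np.float64(0.0)] 0.0095
[np.float64(-0.4), np.float64(0.1), np.float64(0.0)] 0.0095
[np.float64(-0.4), np.float64(0.1), np.float64(0.0)] 0.0095
[np.float64(-0.4), np.float64(0.1), np.float64(0.0)] 0.0095
```

View pics/s7.png

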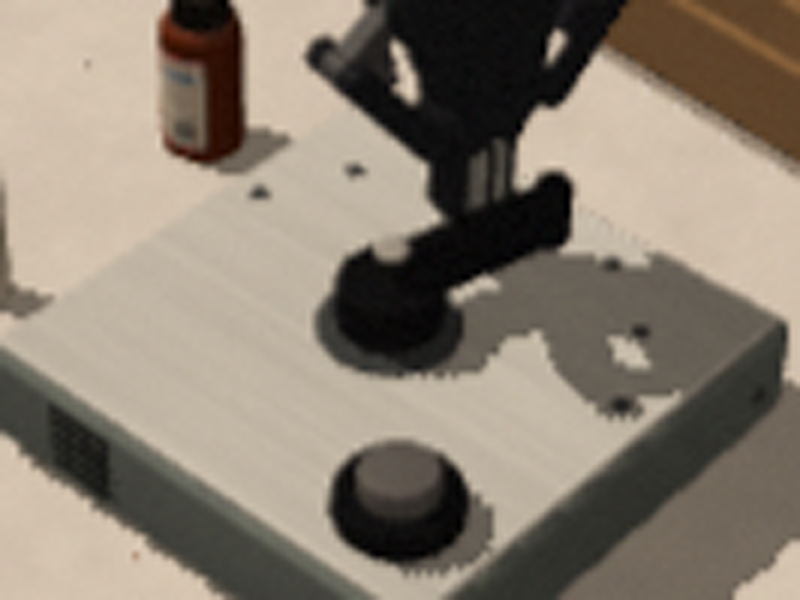

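The tip is at (555,185), moving towards the stop-5 prediction (573,197), with force near zero. I'll add a small further push of about 4°.

Request:
servo_tool(dp=[[-0.8,0.3,0],[-0.8,0.3,0],[-0.8,0.3,0],[-0.8,0.3,0],[0,0,0],[0,0,0],[0,0,0],[0,0,0]], rotation=[[0,0,0.018],[0,0,0.018],[0,0,0.018],[0,0,0.018],[0,0,0],[0,0,0],[0,0,0],[0,0,0]], claw=[1,1,1,1,1,1,1,1])

```text
t: 9.5
position: [0.5983, -0.0517, 0.0673]
orientation: [-3.142, 0.0, 1.393]
contact_force: [-0.6, 0.1, 0.3]
width: -0.0
```

```bash
python3 - <<'E'
from h import *
plan(*tgt(.045,.016,-22,.067),8)
im=imaging.get_image('scene')
a=im['img'][170:270,270:403,::-1];cv2.imwrite('pics/s8.png',cv2.resize(a,(800,600),interpolation=cv2.INTER_CUBIC))
E
```

```text
now [ 0.5983 -0.0517  0.0673] [-3.142  0.     1.393]
[np.float64(-0.5), np.float64(0.1), np.float64(0.0)] 0.0114
[np.float64(-0.5), np.float64(0.1), np.float64(0.0)] 0.0114
[np.float64(-0.5), np.float64(0.1), np.float64(0.0)] 0.0114
[np.float64(-0.5), np.float64(0.2), np.float64(0.0)] 0.0114
[np.float64(-0.5), np.float64(0.2), np.float64(0.0)] 0.0114
[np.float64(-0.5), np.float64(0.2), np.float64(0.0)] 0.0114
[np.float64(-0.5), np.float64(0.2), np.float64(0.0)] 0.0114
[np.float64(-0.5), np.float64(0.2), np.float64(0.0)] 0.0114
```

View pics/s8.png

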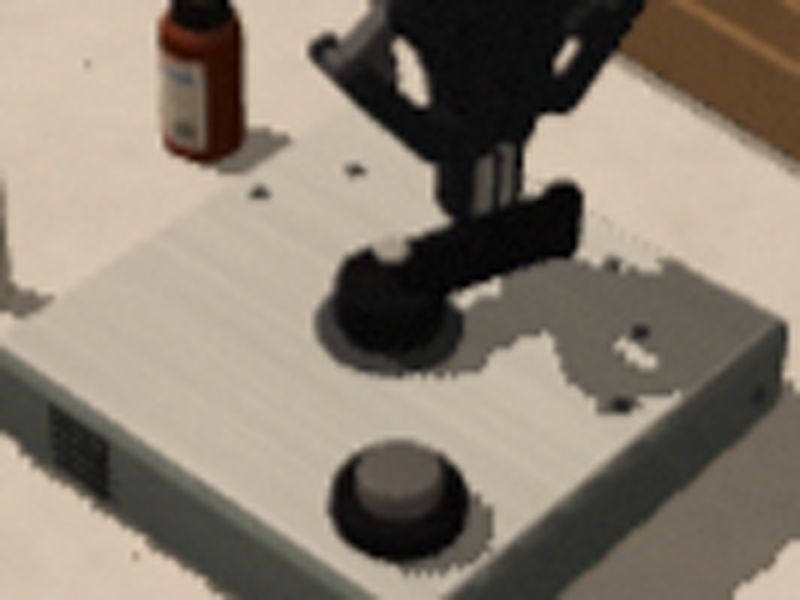

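The tip is at (565,193), nearly at stop 5 and well past the hump. I'll back the finger away and check where the detent settles it.

Request:
servo_tool(dp=[[2,0,0],[4,0,0],[6,0,0],[6,0,0],[4,0,0],[0,0,0],[0,0,0],[0,0,0]], rotation=[[0,0,0],[0,0,0],[0,0,0],[0,0,0],[0,0,0],[0,0,0],[0,0,0],[0,0,0]], claw=[1,1,1,1,1,1,1,1])

```text
t: 10.35
position: [0.6022, -0.0302, 0.0673]
orientation: [-3.142, 0.0, 1.393]
contact_force: [-0.7, -0.5, 0.9]
width: 0.0
```

```bash
python3 - <<'E'
from h import *
im=imaging.get_image('scene')
a=im['img'][170:270,270:403,::-1].copy();a=cv2.resize(a,(800,600),interpolation=cv2.INTER_CUBIC)
for k in (4,5,6):
    p,_=tgt(.068,0,75-25*(k-1),.084); u=(proj(im,p)-[270,170]+.5)*6; print(k,u); cv2.circle(a,tuple(int(v) for v in u),3,(0,0,255),-1)
cv2.imwrite('pics/s9.png',a)
E
```

```text
4 [522.89808533 156.69536802]
5 [576.1154463  200.06628929]
6 [597.68864512 254.54270971]
```

View pics/s9.png

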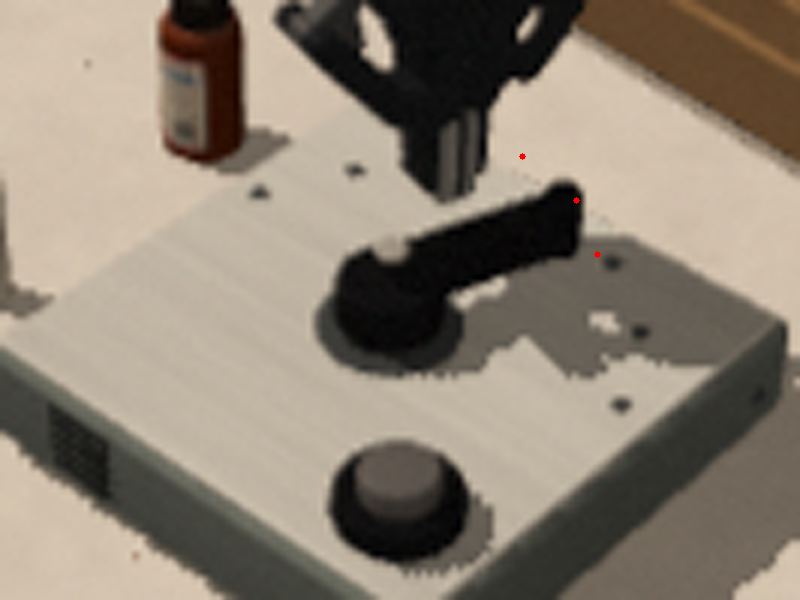

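The lever stayed put with the finger 20 mm away: tip at (565,193), marked stop 5 at (576,200). It's close, but I want a precise check before pressing. I'll lift and swing aside to clear the top view.

Request:
servo_tool(dp=[[0,0,-30],[0,0,-40],[0,0,-40],[30,-10,-30],[45,-15,0],[45,-15,0],[45,-15,0],[45,-15,0]], rotation=[[0,0,0],[0,0,0],[0,0,0],[0,0,0],[0,0,0],[0,0,0],[0,0,0],[0,0,0]], claw=[1,1,1,1,1,1,1,1])

```text
t: 11.2
position: [0.5701, 0.1905, 0.2075]
orientation: [3.141, -0.0, 1.392]
contact_force: [0.7, 0.1, -0.7]
width: -0.0
```

Request:
servo_tool(dp=[[45,-15,0],[45,-15,0],[45,-15,0],[40,-15,0],[30,-10,0],[0,0,0],[0,0,0],[0,0,0]], rotation=[[0,0,0],[0,0,0],[0,0,0],[0,0,0],[0,0,0],[0,0,0],[0,0,0],[0,0,0]], claw=[1,1,1,1,1,1,1,1])

```text
t: 12.0
position: [0.5381, 0.4022, 0.2072]
orientation: [-3.141, 0.001, 1.392]
contact_force: [-0.1, 0.4, -0.5]
width: -0.0002
```

```bash
python3 - <<'E'
from h import *
im=imaging.get_image('top');save(im,'t10.png')
a=im['img'][130:250,300:460,::-1].copy();a=cv2.resize(a,(800,600),interpolation=cv2.INTER_CUBIC)
for k in (3,4,5,6):
    p,_=tgt(.068,0,75-25*(k-1),.084); u=(proj(im,p)-[300,130]+.5)*5; print(k,u); cv2.circle(a,tuple(int(v) for v in u),3,(0,0,255),-1)
u=(proj(im,[PX,PY,.084])-[300,130]+.5)*5; cv2.circle(a,tuple(int(v) for v in u),3,(0,0,255),-1)
cv2.imwrite('pics/t10c.png',a)
print(monitor.get_obs()['position'])
for r in find_in('selector_tip',im)+find_in('start_top',im): print(r['p'],w(im,r['position']))
E
```

```text
3 [207.66384308 112.10141219]
4 [279.51746492  88.75465506]
5 [355.17557344  96.79226088]
6 [421.01798396 134.92213986]
[0.5382234  0.40204268 0.207284  ]
0.56 [ 0.55686686 -0.06826404  0.072131  ]
0.67 [ 0.49301125 -0.12584066  0.06884408]
```

View pics/t10c.png

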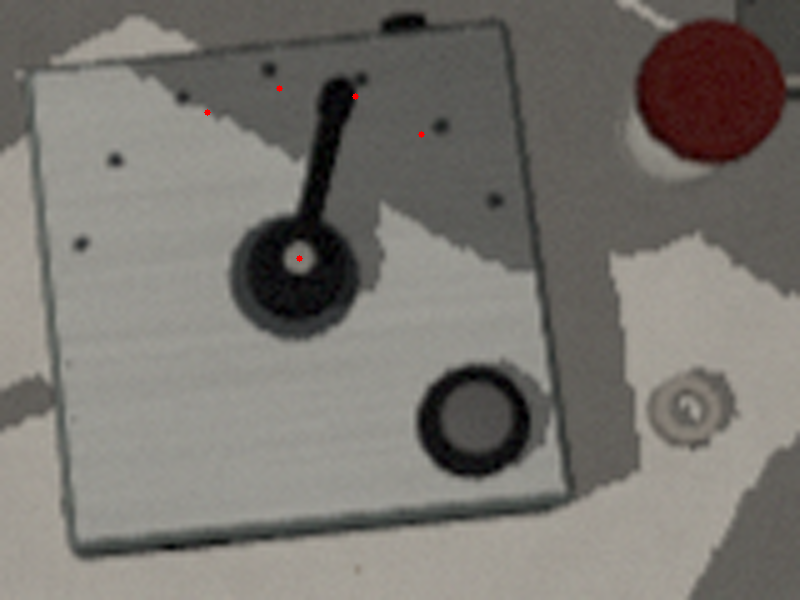

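```bash
cat > ang.py <<'E'
from h import *
from scipy.optimize import minimize
# fit the lever silhouette (3D bar+hub) to dark pixels
def fit(img,im):
    S=8
    roi=(315,135,390,200)
    g=cv2.cvtColor(img,cv2.COLOR_RGB2GRAY)[roi[1]:roi[3],roi[0]:roi[2]]
    g=cv2.resize(g,None,fx=S,fy=S,interpolation=cv2.INTER_CUBIC).astype(float)
    def P(x,y,z):
        u=proj(im,[x,y,z]); return [(u[0]-roi[0]+.5)*S-.5,(u[1]-roi[1]+.5)*S-.5]
    res=[]
    for phi in np.arange(-35,40,.5):
        f=TH+np.deg2rad(phi);m=np.zeros(g.shape,np.uint8)
        def hull(pts): cv2.fillConvexPoly(m,cv2.convexHull(np.array(pts,np.float32)).astype(np.int32),1)
        c,s=np.cos(f),np.sin(f)
        hull([P(PX+a*c-b*s,PY+a*s+b*c,z) for a in(.02,.068) for b in(-.005,.005) for z in(.058,.084)])
        hull([P(PX+.068*c+.007*np.cos(t),PY+.068*s+.007*np.sin(t),z) for t in np.arange(0,6.3,.3) for z in(.058,.084)])
        hub=np.zeros_like(m)
        uu=P(PX,PY,.065); cv2.circle(hub,(int(uu[0]),int(uu[1])),int(.026*im['fx']/.85*S),1,-1)
        ok=hub==0
        # dark vs ring
        ring=(cv2.dilate(m,np.ones((25,25)))>0)&(m==0)&ok
        res.append((g[(m>0)&ok].mean()-g[ring].mean(),phi))
    res.sort(); return res[:5]
im=imaging.get_image('top')
im0=cv2.imread('pics/top0.png')[:,:,::-1]
print('initial',fit(im0,im)); print('now',fit(im['img'],im)); print(monitor.get_obs()['t'])
E
python3 ang.py
```

```text
initial [(np.float64(-89.29733390151725), np.float64(25.0)), (np.float64(-88.93068182024705), np.float64(25.5)), (np.float64(-88.077738874028), np.float64(24.5)), (np.float64(-86.52379434715905), np.float64(26.0)), (np.float64(-84.54150523678456), np.float64(24.0))]
now [(np.float64(-71.12445122543889), np.float64(-19.5)), (np.float64(-70.25340071502406), np.float64(-20.0)), (np.float64(-69.52001479436731), np.float64(-19.0)), (np.float64(-67.67149974715917), np.float64(-20.5)), (np.float64(-65.94951131974662), np.float64(-18.5))]
12.2
```

The silhouette fit gives 25.0° for the initial picture, exactly stop 3, and −19.5° now. That is 5.5° short of stop 5, inside the tolerance but with little margin. I'll go back and ease it on about 5°.

```bash
python3 - <<'E'
from h import *
p,y=tgt(.045,.030,-23.5,.2); print(p,y); plan(p,y,12)
E
```

```text
[ 0.60278223 -0.0440923   0.2       ] 1.275543952576229
now [0.5383 0.4022 0.2075] [ 3.142 -0.     1.392]
[np.float64(-35.6), np.float64(11.9), np.float64(0.6)] 0.0097
[np.float64(-35.5), np.float64(12.3), np.float64(0.6)] 0.0097
[np.float64(-35.4), np.float64(12.6), np.float64(0.6)] 0.0097
[np.float64(-35.3), np.float64(12.9), np.float64(0.6)] 0.0097
[np.float64(-35.2), np.float64(13.3), np.float64(0.6)] 0.0097
[np.float64(-35.0), np.float64(13.6), np.float64(0.6)] 0.0097
[np.float64(-34.9), np.float64(14.0), np.float64(0.6)] 0.0097
[np.float64(-34.8), np.float64(14.3), np.float64(0.6)] 0.0097
[np.float64(-34.6), np.float64(14.6), np.float64(0.6)] 0.0097
[np.float64(-34.5), np.float64(15.0), np.float64(0.6)] 0.0097
[np.float64(-34.3), np.float64(15.3), np.float64(0.6)] 0.0097
[np.float64(-34.2), np.float64(15.6), np.float64(0.6)] 0.0097
```

Request:
servo_tool(dp=[[-35,12,0],[-35,12,0],[-35,13,0],[-35,13,0],[-35,13,0],[-35,14,0],[-35,14,0],[-35,14,0]], rotation=[[0,0,0.01],[0,0,0.01],[0,0,0.01],[0,0,0.01],[0,0,0.01],[0,0,0.01],[0,0,0.01],[0,0,0.01]], claw=[1,1,1,1,1,1,1,1])

```text
t: 13.0
position: [0.5814, 0.1051, 0.2075]
orientation: [3.141, -0.0, 1.312]
contact_force: [0.8, 0.4, -0.2]
width: 0.0
```

Request:
servo_tool(dp=[[-35,15,0],[-35,15,0],[-34,15,0],[-34,16,0],[0,0,0],[0,0,20],[0,0,20],[0,0,0]], rotation=[[0,0,0.01],[0,0,0.01],[0,0,0.01],[0,0,0.01],[0,0,0],[0,0,0],[0,0,0],[0,0,0]], claw=[1,1,1,1,1,1,1,1])

```text
t: 13.8
position: [0.6012, -0.0421, 0.1653]
orientation: [-3.138, 0.001, 1.272]
contact_force: [0.2, 1.1, -0.1]
width: -0.0001
```

```bash
python3 - <<'E'
from h import *
p,y=tgt(.045,.030,-23.5,.067); print(p,y); plan(p,y,1)
E
```

```text
[ 0.60278223 -0.0440923   0.067     ] 1.275543952576229
now [ 0.6012 -0.0421  0.1653] [-3.138e+00  1.000e-03  1.272e+00]
[np.float64(-1.4), np.float64(2.1), np.float64(98.3)] -0.0034
```

Request:
servo_tool(dp=[[0,2,20],[0,0,20],[0,0,20],[0,0,20],[0,0,18],[0,0,0],[0,0,0],[0,0,0]], rotation=[[0,0,0],[0,0,0],[0,0,0],[0,0,0],[0,0,0],[0,0,0],[0,0,0],[0,0,0]], claw=[1,1,1,1,1,1,1,1])

```text
t: 14.6
position: [0.6057, -0.0427, 0.0707]
orientation: [3.14, -0.0, 1.273]
contact_force: [0.6, -0.1, -0.7]
width: -0.0001
```

```bash
python3 - <<'E'
from h import *
p,y=tgt(.045,.016,-23.5,.067); print(p,y); plan(p,y,1)
im=imaging.get_image('scene')
a=im['img'][170:270,270:403,::-1];cv2.imwrite('pics/s11.png',cv2.resize(a,(800,600),interpolation=cv2.INTER_CUBIC))
E
```

```text
[ 0.59870849 -0.0574865   0.067     ] 1.275543952576229
now [ 0.6057 -0.0427  0.0707] [ 3.14  -0.     1.273]
[np.float64(-16.1), np.float64(-2.3), np.float64(3.7)] -0.0027
```

View pics/s11.png

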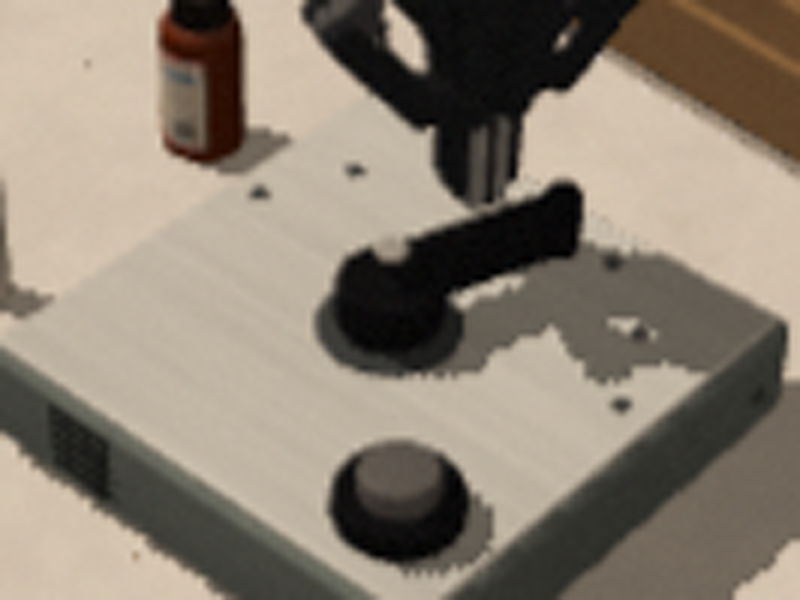

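The finger is at (487,200), clear of the lever, and the lever tip is unchanged at (565,193). Now a slow push of 16 mm in total.

Request:
servo_tool(dp=[[-3,-1,2],[-3,-1,1],[-2,0,0],[-2,0,0],[-2,0,0],[-2,0,0],[-1,0,0],[0,0,0]], rotation=[[0,0,0],[0,0,0],[0,0,0],[0,0,0],[0,0,0],[0,0,0],[0,0,0],[0,0,0]], claw=[1,1,1,1,1,1,1,1])

```text
t: 15.45
position: [0.5985, -0.0566, 0.0663]
orientation: [-3.142, 0.0, 1.273]
contact_force: [0.6, 0.8, 0.8]
width: 0.0004
```

```bash
python3 - <<'E'
from h import *
p,y=tgt(.045,.016,-23.5,.067); print(p,y); plan(p,y,1)
im=imaging.get_image('scene')
a=im['img'][170:270,270:403,::-1];cv2.imwrite('pics/s12.png',cv2.resize(a,(800,600),interpolation=cv2.INTER_CUBIC))
E
```

```text
[ 0.59870849 -0.0574865   0.067     ] 1.275543952576229
now [ 0.5985 -0.0566  0.0663] [-3.142  0.     1.273]
[np.float64(-0.8), np.float64(0.5), np.float64(-0.7)] -0.0029
```

View pics/s12.png

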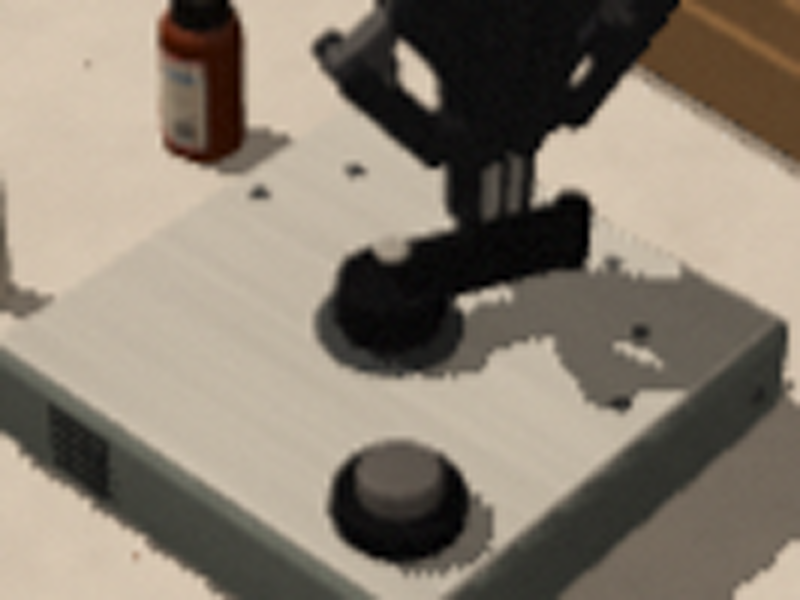

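The tip is at (573,205), where stop 5 should be. I'll back off, lift, and head for the button.

Request:
servo_tool(dp=[[3,0,0],[5,0,0],[6,0,0],[4,0,0],[0,0,-20],[0,0,-25],[0,0,-20],[0,0,0]], rotation=[[0,0,0],[0,0,0],[0,0,0],[0,0,0],[0,0,0],[0,0,0],[0,0,0],[0,0,0]], claw=[1,1,1,1,1,1,1,1])

```text
t: 16.3
position: [0.6055, -0.039, 0.134]
orientation: [3.137, -0.001, 1.273]
contact_force: [1.1, -0.1, -0.6]
width: -0.0002
```

```bash
python3 - <<'E'
from h import *
plan(np.array([.4925,-.1285,.13]),1.45,6)
im=imaging.get_image('scene')
a=im['img'][170:270,270:403,::-1];cv2.imwrite('pics/s13.png',cv2.resize(a,(800,600),interpolation=cv2.INTER_CUBIC))
E
```

```text
now [ 0.6055 -0.039   0.134 ] [ 3.137e+00 -1.000e-03  1.273e+00]
[np.float64(-19.8), np.float64(-13.6), np.float64(0.7)] -0.0295
[np.float64(-19.4), np.float64(-14.2), np.float64(0.7)] -0.0295
[np.float64(-18.9), np.float64(-14.8), np.float64(0.7)] -0.0295
[np.float64(-18.5), np.float64(-15.3), np.float64(0.7)] -0.0295
[np.float64(-18.0), np.float64(-15.9), np.float64(0.7)] -0.0295
[np.float64(-17.6), np.float64(-16.4), np.float64(0.7)] -0.0295
```

View pics/s13.png

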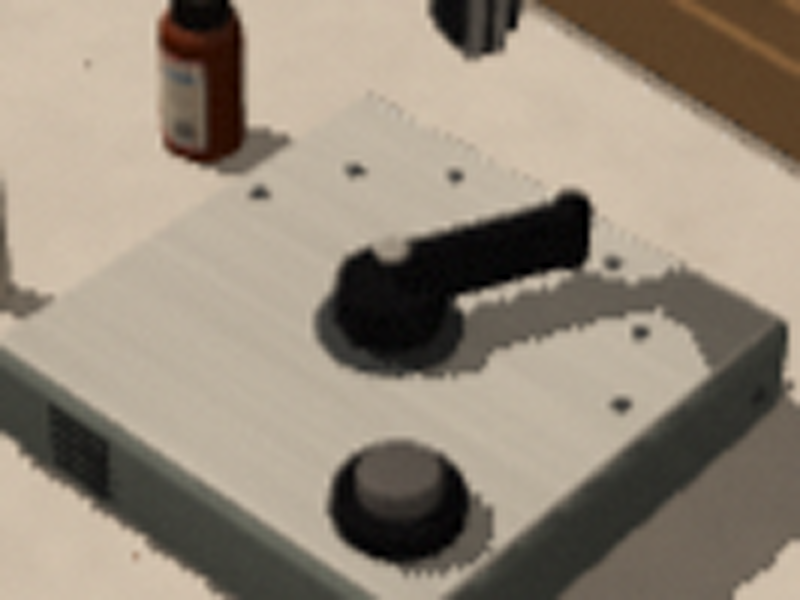

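The lever rests free with its tip at (573,204). Moving over the button.

Request:
servo_tool(dp=[[-20,-14,0],[-19,-14,0],[-19,-15,0],[-18,-15,0],[-18,-16,0],[-18,-16,0],[0,0,0],[0,0,0]], rotation=[[0,0,-0.03],[0,0,-0.03],[0,0,-0.03],[0,0,-0.03],[0,0,-0.03],[0,0,-0.03],[0,0,0],[0,0,0]], claw=[1,1,1,1,1,1,1,1])

```text
t: 17.15
position: [0.4909, -0.1287, 0.1308]
orientation: [-3.141, -0.0, 1.451]
contact_force: [-0.1, 0.2, 1.3]
width: -0.0002
```

```bash
python3 - <<'E'
from h import *
plan(np.array([.4925,-.1285,.08]),1.45,1)
E
```

```text
now [ 0.4909 -0.1287  0.1308] [-3.141 -0.     1.451]
[np.float64(0.3), np.float64(1.5), np.float64(50.8)] 0.0014
```

Request:
servo_tool(dp=[[0,1,12],[0,0,12],[0,0,10],[0,0,8],[0,0,6],[0,0,2],[0,0,0],[0,0,0]], rotation=[[0,0,0],[0,0,0],[0,0,0],[0,0,0],[0,0,0],[0,0,0],[0,0,0],[0,0,0]], claw=[1,1,1,1,1,1,1,1])

```text
t: 17.95
position: [0.4923, -0.1289, 0.0816]
orientation: [3.141, 0.0, 1.453]
contact_force: [-0.0, -0.2, 0.8]
width: 0.0001
```

```bash
python3 - <<'E'
from h import *
im=imaging.get_image('scene')
a=im['img'][170:270,270:403,::-1];cv2.imwrite('pics/s14.png',cv2.resize(a,(800,600),interpolation=cv2.INTER_CUBIC))
E
```

```text
(no output)
```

View pics/s14.png

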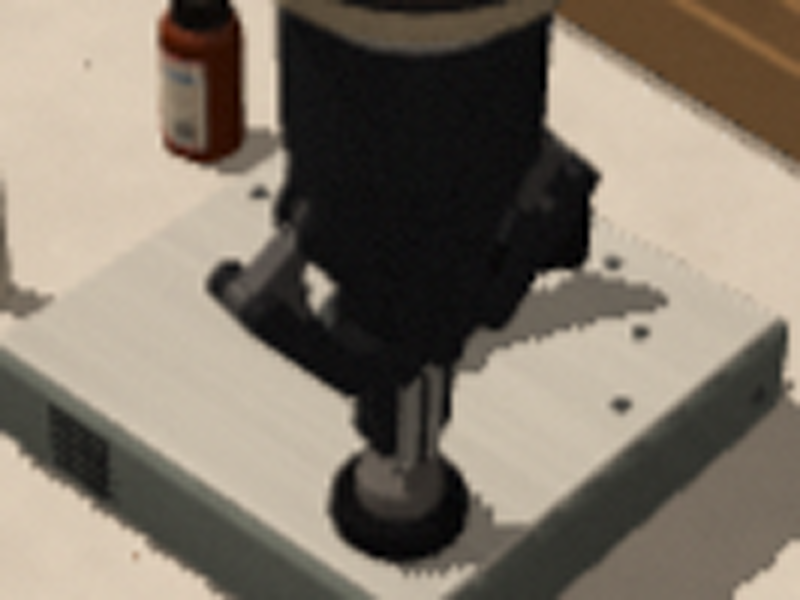

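The fingertip is centred over the button. I'll press in small steps.

Request:
servo_tool(dp=[[0,0,3],[0,0,3],[0,0,2],[0,0,2],[0,0,1],[0,0,0],[0,0,0],[0,0,0]], rotation=[[0,0,0],[0,0,0],[0,0,0],[0,0,0],[0,0,0],[0,0,0],[0,0,0],[0,0,0]], claw=[1,1,1,1,1,1,1,1])

```text
t: 18.8
position: [0.4921, -0.1288, 0.0704]
orientation: [3.142, 0.0, 1.453]
contact_force: [-1.0, 0.0, 2.7]
width: -0.0001
```

Request:
servo_tool(dp=[[0,0,1],[0,0,1],[0,0,1],[0,0,0],[0,0,0],[0,0,0],[0,0,0],[0,0,0]], rotation=[[0,0,0],[0,0,0],[0,0,0],[0,0,0],[0,0,0],[0,0,0],[0,0,0],[0,0,0]], claw=[1,1,1,1,1,1,1,1])

```text
t: 19.6
position: [0.4921, -0.1288, 0.0673]
orientation: [-3.142, 0.0, 1.453]
contact_force: [-1.7, -0.4, 4.5]
width: 0.0002
```

Request:
servo_tool(dp=[[0,0,1],[0,0,1],[0,0,1],[0,0,0],[0,0,0],[0,0,0],[0,0,0],[0,0,0]], rotation=[[0,0,0],[0,0,0],[0,0,0],[0,0,0],[0,0,0],[0,0,0],[0,0,0],[0,0,0]], claw=[1,1,1,1,1,1,1,1])

```text
t: 20.4
position: [0.4922, -0.1288, 0.0655]
orientation: [3.141, 0.0, 1.453]
contact_force: [-8.3, 2.2, 36.7]
width: 0.0001
```

Bottomed out: force rose from 4.5 N to 37 N at z = 0.0655. Releasing now.

Request:
servo_tool(dp=[[0,0,-2],[0,0,-5],[0,0,-15],[0,0,-30],[0,0,-40],[0,0,-40],[20,0,0],[40,-5,0]], rotation=[[0,0,0],[0,0,0],[0,0,0],[0,0,0],[0,0,0],[0,0,0],[0,0,0],[0,0,0]], claw=[1,1,1,1,1,1,1,1])

```text
t: 21.2
position: [0.4958, -0.0697, 0.1978]
orientation: [3.138, 0.001, 1.45]
contact_force: [0.5, -0.9, -1.1]
width: -0.0001
```

Request:
servo_tool(dp=[[45,0,0],[45,0,0],[45,0,0],[45,0,0],[45,0,0],[45,0,0],[45,0,0],[45,0,0]], rotation=[[0,0,0],[0,0,0],[0,0,0],[0,0,0],[0,0,0],[0,0,0],[0,0,0],[0,0,0]], claw=[1,1,1,1,1,1,1,1])

```text
t: 22.0
position: [0.5365, 0.291, 0.1962]
orientation: [3.142, -0.0, 1.453]
contact_force: [0.1, -0.4, 0.8]
width: 0.0001
```

Request:
servo_tool(dp=[[40,0,0],[40,0,0],[20,0,0],[0,0,0],[0,0,0],[0,0,0],[0,0,0],[0,0,0]], rotation=[[0,0,0],[0,0,0],[0,0,0],[0,0,0],[0,0,0],[0,0,0],[0,0,0],[0,0,0]], claw=[1,1,1,1,1,1,1,1])

```text
t: 22.8
position: [0.5486, 0.3874, 0.1965]
orientation: [3.142, -0.0, 1.452]
contact_force: [0.3, 0.7, 0.5]
width: 0.0
```

```bash
python3 ang.py; python3 - <<'E'
from h import *
im=imaging.get_image('top');save(im,'t15.png')
for l in ['sample_jar','dropper_bottle','spacer_post_0','shaft_collar','start_top']:
    for r in find_in(l,im)[:1]: print(l,round(r['p'],2),np.round(w(im,r['position']),4))
im=imaging.get_image('scene')
a=im['img'][140:320,230:470,::-1];cv2.imwrite('pics/s15.png',cv2.resize(a,(800,600),interpolation=cv2.INTER_CUBIC))
E
```

```text
initial [(np.float64(-89.29733390151725), np.float64(25.0)), (np.float64(-88.93068182024705), np.float64(25.5)), (np.float64(-88.077738874028), np.float64(24.5)), (np.float64(-86.52379434715905), np.float64(26.0)), (np.float64(-84.54150523678456), np.float64(24.0))]
now [(np.float64(-73.45558364039904), np.float64(-25.0)), (np.float64(-72.7279201441147), np.float64(-25.5)), (np.float64(-71.62196426177749), np.float64(-24.5)), (np.float64(-69.92230179289162), np.float64(-26.0)), (np.float64(-68.04443237938193), np.float64(-24.0))]
22.85
sample_jar 0.72 [ 0.4944 -0.1302  0.0692]
dropper_bottle 0.76 [0.6023 0.1122 0.0624]
start_top 0.56 [ 0.4922 -0.1272  0.0686]
```

View pics/s15.png

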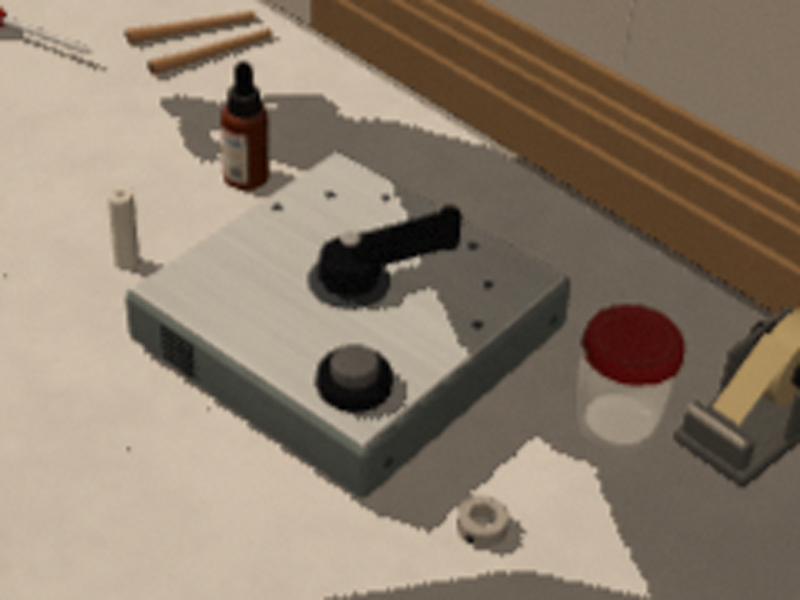

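View pics/t15.png

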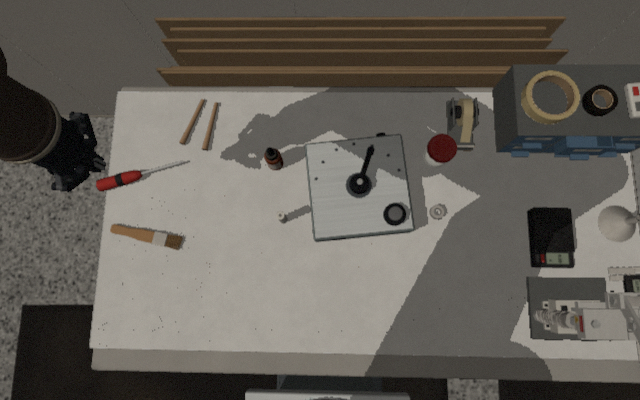

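```bash
python3 - <<'E'
from h import *
im=imaging.get_image('scene')
x0,y0,S=312,236,16
a=cv2.resize(im['img'][y0:y0+37,x0:x0+50,::-1].copy(),None,fx=S,fy=S,interpolation=cv2.INTER_CUBIC)
a=cv2.convertScaleAbs(a,alpha=1.6,beta=10)
c,s=np.cos(TH),np.sin(TH)
C=np.array([PX-.066*c+.062*s,PY-.066*s-.062*c])
off=np.array([-.6,-.1]) # pivot-cap offset seen in scene
for z,col in((.0695,(0,0,255)),(.072,(0,255,0)),(.0745,(255,0,0))):
    P=np.array([(proj(im,[C[0]+.014*np.cos(t),C[1]+.014*np.sin(t),z])+off-[x0,y0]+.5)*S for t in np.linspace(0,6.3,60)])
    cv2.polylines(a,[P.astype(np.int32)],True,col,1)
cv2.imwrite('pics/b16.png',a)
E
```

```text
(no output)
```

View pics/b16.png

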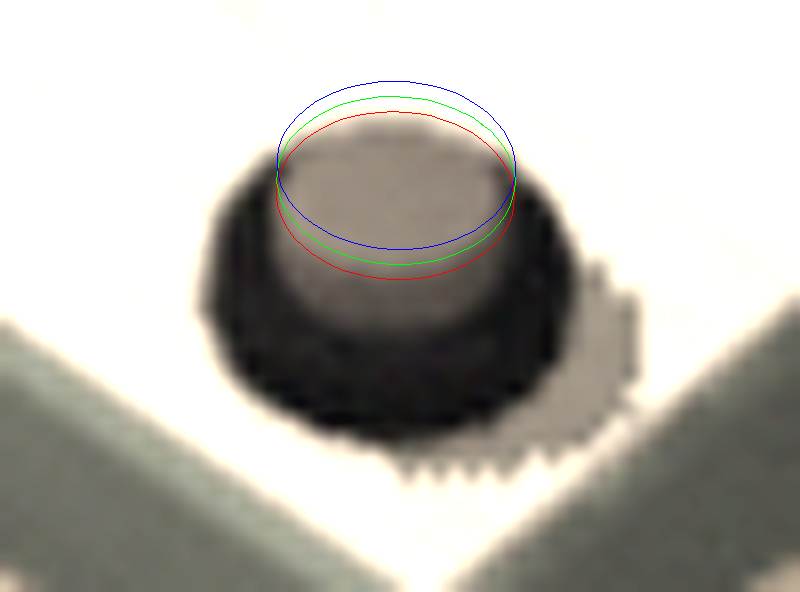

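The button stands about 7.5 mm above its housing rim, more than its 6 mm travel. So the hard stop I felt was the button fully down, not the rim. The scene matches the start apart from the lever. Handing in.

```bash
python3 -c "
from h import *
print(ctrl.job_done())"
```

```text
the job is handed in; nothing more can be done
None
```

The selector lever is in the fifth stop, the start button has been pressed and released, and I handed the job in at about 23 s. No verdict was reported.

- **Lever:** It started in stop 3. I pushed it with the shut fingertips through stop 4 into stop 5, with measured force never above about 2.5 N. After I let go the first time, it sat 5.5° short of the centre of stop 5. That was inside the 0.12 rad (6.9°) limit, but I eased it on. The last top-view fit puts it at −25.0°, exactly stop 5.
- **Button:** I pressed until it hit a hard stop, where the force jumped from 4.5 N to 37 N at tool height 65.5 mm. It was not possible to see it pressed, because the fingers hid it. I judge it was fully down from the force curve, and because it stands about 7.5 mm above its housing, more than its 6 mm travel. After release it looked fully up in the picture.
- **Loose things:** In both final pictures all four stand where they did at the start. The arm is well clear to the left, touching nothing.

**Checks that disagreed:**
- In the last top picture the detector took the button for the jar and missed the post and the collar, so I checked those three by eye.
- The detector put the button top at about 69 mm, while the force curve suggests 71 to 72 mm. The last picture overlay was too uncertain to settle it.

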